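Set the heel lift at the dust hood and hold its sprung shutter half open

ROBOT

A 6-joint arm with a two-finger parallel gripper is mounted at the origin on a cart in front of the work surface, level with it; the furniture and walls round the work are solid. World frame = base frame: x ahead of the robot, y to its left, z up, the work surface at z = 0. Lengths are in m, angles in rad, forces in N, time in s.
With the tool pointing down it reaches from about 0.3 to 0.775 m from the base axis. Payload 14.6 kg.
Tool frame: the origin (TCP) lies at the very end of the fingers, on their centre line; the grasp point (between the pads) lies 19 mm behind it; z points along the fingers, y is the line along which they close (so a half turn about z gives the same grasp; the last joint's range is limited). The gripper opens to 94 mm and grips with 3 to 60 N. Pads are 16 mm wide; open, the fingers measure 119 mm over their backs; the gripper's body (75 mm by 177 mm) begins 78 mm behind the grasp point.
Start: joints at [1.276, 0.3, 1.521, -0, 1.321, -0.067], TCP at [0.124, 0.536, 0.205] pointing down, gripper open.
Joint ranges: [-3.03, 3.03], [-0.79, 2.21], [0.23, 2.52], [-1.04, 4.18], [0, 3.07], [-2.55, 2.55]. Speed limits (rad/s): [2.22, 2.22, 2.57, 3.14, 3.14, 3.14].

INTERFACE

Orientations are given as [roll, pitch, yaw] about the fixed x, y, z axes, in that order (R = Rz(yaw) Ry(pitch) Rx(roll)).
In Python, from bench import * gives the robot as it stands. The module is installed in compiled form; this text tells all that it offers.
- The arm moves only by the tool carry_out, never from a script. Its arguments are lists of equal length, an entry for each row: "linear": the shift along the tool's x, y, z in mm, a list of three; "rot": the turn, a rotation vector about the tool's x, y, z in rad, a list of three; "fingers": the opening, from 0 (shut) to 1 (fully open). In form: {"linear": [[x, y, z], ...], "rot": [[wx, wy, wz], ...], "fingers": [fingers, ...]}. A call has 1 to 12 rows; each row shifts and turns the commanded pose from where the row before left it, along the tool's axes as they then stand; what a row does not reach is not made up. A row lasts 1/10 s, in which the tool goes at most 50 mm and 8.59 degrees, less where a joint would pass 70% of its speed; a pose out of reach is approached as far as the arm can. A call is refused whole if a number of a shift passes 50 or a number of a turn 0.15, either way. A call with a gripper value outside its range is refused whole. The fingers move at their own pace and stop on an object; "squeeze" is the grip in N (left out, the last holds). Time passes only in rows, so rows that do not move let the fingers close. It gives the time, the measured TCP pose, the force, the opening and the grip force at its end, in the units of the state.
- get_state(): the state, without advancing time (a new reading comes with each control period).
- grab_frame(name): name is "side" or "top"; returns a dict with "img" (420x560x3 uint8, blue, green, red), "z_map" (420x560 float32, m along the optical axis (not along the pixel's ray), 0 where there is no reading), "camera_matrix" (3x3 intrinsics, pixels), "camera_from_world" (4x4, takes a point from world to camera coordinates). Camera axes: x right, y up, looking along -z (the intrinsics and any distortion apply to the point x, -y, -z); pixel columns grow to the right and rows downward; lengths in m; the calibration is good to about 2 mm. A picture is of the moment at which its call begins.
- close_job(): hands the job in; it is judged then, once.
The state is a dict: "t": time; "joint_positions": joint angles; "qd": joint speeds; "tau": joint torques, N m; "tcp_pos": TCP position; "orientation": TCP orientation; "contact_force": force on the tool from outside, world axes, zero at the start; "moment": the same for the moment, N m; "opening": finger opening in m; "finger_force": force on a finger pad.
Only numpy, scipy, OpenCV 4.12 (cv2) and the standard library are available. Lean on these libraries where they do the work, as an engineer would, in place of code of your own. Each camera call takes 0.05 s, during which the arm holds its last target. There are 200 camera calls.

TASK

Lay the leather heel lift flat in the middle of the rubber pad in front of the dust hood, squared up with its straight edge facing the hood's mouth, and let go of it. Then slide the hood's sprung shutter to the half mark, never pulling it wide open, and finish while still holding it there against its spring; leave the heel lift where you laid it and the other loose things undisturbed.

Things in the scene. Friction and masses are not known exactly. Their poses are not given: they have to be found in the camera images.
- heel_lift: Brown D-shaped leather heel lift, 62 (x) by 69 (y) by 19 mm high, 0.11 kg, loose and flat on the worktop left or right of the hood, straight edge away from the robot (turned up to 35 degrees). Origin: centre of its underside; z up; x points to the rounded back, the straight edge lies at -x. Through its middle it is 62 mm wide along x, up to 69 mm across y.
- heel_edge (a point): Middle of the heel lift's straight edge, 31 mm along its -x from its centre, 9.5 mm above its underside. Axes as the heel lift's.
- hood: Grey sheet-metal dust hood fixed to the worktop, 220 mm wide, 85 deep, 115 high, face with the mouth towards the robot (turned up to 17 degrees). Mouth: 60 mm wide, 24 to 92 mm up. Origin: on the worktop, in the plane of the face, under the mouth's centre; x into the hood, y left along the face, z up. Face: y -115 to +105 mm. The fixed work rest, 110 mm wide (y), stands at x -148 to -52 mm.
- half_mark (a point): Front end of the long raised dark mark (half) on the hood's top: the grip's middle stands in line with it at half travel. At hood x 4, y 30 mm, 116 mm up. Short marks 30 mm to either side: shut (y 0) and open (y 60 mm). Axes as the hood's.
- rest_centre (a point): Centre of the top face of the dark rubber pad (82 mm in x by 92 mm in y, 20 mm above the worktop) on the work rest, 100 mm in front of the hood's face. Axes as the hood's. There are no lips round it.
- shutter (a joint): Slide of the aluminium shutter over the mouth: 0 shut, 0.030 m half, 0.060 m fully open; opens to the hood's +y (left). A return spring pulls it shut: about 2.5 N when shut, 7 N at half, 11.5 N fully open (150 N/m), with about 0.5 N of friction. It snaps shut if let go.
- grip (a point): Point in the shutter's black upright grip, 145 mm above the worktop, 15.5 mm in front of the hood's face; moves with the shutter. The grip is 26 mm (hood x) by 12 mm (hood y, the sliding direction) and reaches from 118 to 166 mm above the worktop, with free space above and at both sides; it can be pinched from above across its 12 mm. Axes as the hood's.
- beeswax: Bystander: loose yellow-brown cake of beeswax, 38 x 53 x 24 mm, on the other side of the hood from the heel lift. Origin: centre of its underside.
- thread_spool_1: Bystander: loose upright spool of cream thread, 48 mm across, 52 mm high, at the left. Origin: centre of its underside.
- thread_spool_2: Bystander: loose upright spool of black thread, 44 mm across, 58 mm high, at the left. Origin: centre of its underside.
Things that resemble listed ones, but are neither listed nor needed, are in the scene too. Of the things shaped like the heel_lift, the brown one is meant.

How it is judged:
By the outcome, as a careful person would: the job done as asked, in the order asked, and still so for the second after the job is handed in, while the arm keeps its last pose, push and grip.
It also fails if it takes over 51 s, if anything falls off the work surface, if the arm or the gripper's body presses on something with over 40 N, if the wrist force passes 120 N, or if a joint passes its speed limit or range.

## Working session

There is one attempt and no reset: what is moved stays moved. The work goes in short steps, Python scripts to look and compute and a tool call to move; the robot and the scene stay as the last step left them, time stands still between calls to the robot, and variables do not carry over. Pictures are saved under pics/ and viewed, at most 10 in all, crops included, and the job is handed in when it is done.

Besides the shell and the picture viewer there is one more tool, called after "Call:" as name(argument=value, ...), one argument or row to a line, values as JSON. carry_out: Moves the arm, as the interface text tells. Its arguments: {"type":"object","properties":{"linear":{"type":"array","items":{"type":"array","items":{"type":"number"}}},"rot":{"type":"array","items":{"type":"array","items":{"type":"number"}}},"fingers":{"type":"array","items":{"type":"number"}},"squeeze":{"type":"number"}},"required":["linear","rot","fingers"]}

```bash
mkdir -p pics; python3 - <<'E'
from bench import *
import cv2,numpy as np
s=get_state();print({k:np.round(v,3) for k,v in s.items()})
for n in("side","top"):
    f=grab_frame(n);cv2.imwrite(f"pics/{n}0.png",f["img"]);np.savez(f"{n}0.npz",**f)
    print(n,f["camera_matrix"].round(1).tolist(),f["camera_from_world"].round(3).tolist(),[k for k in f])
E
```

```text
{'t': np.float64(0.0), 'joint_positions': array([ 1.276,  0.3  ,  1.522, -0.   ,  1.321, -0.067]), 'qd': array([-0.001,  0.   ,  0.001, -0.   , -0.001,  0.001]), 'tau': array([ 1.0000e-03, -5.3180e+01, -3.5274e+01,  7.1000e-02,  2.4000e-02,
       -0.0000e+00]), 'tcp_pos': array([0.124, 0.536, 0.205]), 'orientation': array([-3.14 , -0.   ,  2.914]), 'contact_force': array([-0.481,  0.884,  1.349]), 'moment': array([ 0.041, -0.015, -0.017]), 'finger_force': np.float64(0.0), 'opening': np.float64(0.094)}
side [[400.7, 0.0, 278.2], [0.0, 400.7, 206.4], [0.0, 0.0, 1.0]] [[0.961, -0.277, -0.021, -0.466], [0.171, 0.528, 0.832, -0.216], [-0.219, -0.802, 0.555, -1.087], [0.0, 0.0, 0.0, 1.0]] ['img', 'z_map', 'camera_matrix', 'camera_from_world']
top [[385.8, 0.0, 273.4], [0.0, 385.8, 213.0], [0.0, 0.0, 1.0]] [[0.015, -1.0, -0.008, 0.05], [0.992, 0.014, 0.125, -0.514], [-0.125, -0.01, 0.992, -1.016], [0.0, 0.0, 0.0, 1.0]] ['img', 'z_map', 'camera_matrix', 'camera_from_world']
```

View pics/side0.png

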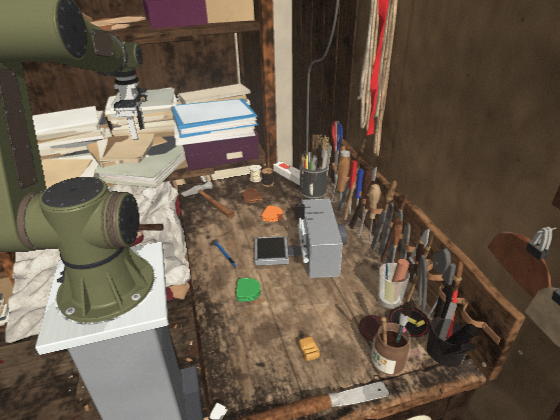

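View pics/top0.png

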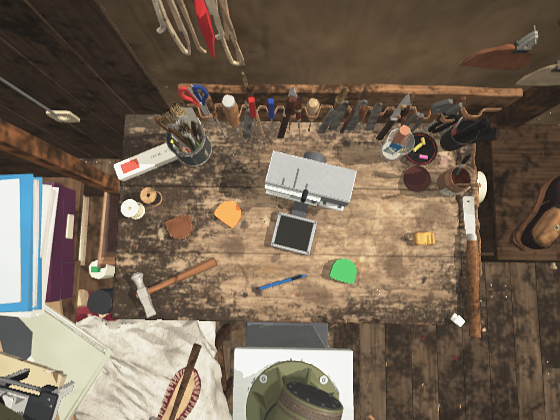

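The side view shows the brown lift at (252,195), the pad at (271,250) and the hood at (320,235). The top view shows the brown lift at (179,227), orange decoy at (228,214), green decoy at (344,271), pad at (293,233), hood at (312,180), beeswax at (425,238) and spools at about (130,208) and (150,195).

```bash
cat > h.py <<'E'
import numpy as np,cv2
def load(n): return dict(np.load(n+".npz"))
def cloud(f):
    K,T=f["camera_matrix"],f["camera_from_world"];z=f["z_map"]
    v,u=np.mgrid[:z.shape[0],:z.shape[1]]
    P=np.stack([(u-K[0,2])/K[0,0]*z,-(v-K[1,2])/K[1,1]*z,-z],-1)
    return (P-T[:3,3])@T[:3,:3]          # R^T(p-t)
def rays(f,uv):
    K,T=f["camera_matrix"],f["camera_from_world"];uv=np.atleast_2d(np.asarray(uv,float))
    d=np.c_[(uv[:,0]-K[0,2])/K[0,0],-(uv[:,1]-K[1,2])/K[1,1],-np.ones(len(uv))]@T[:3,:3]
    return -T[:3,:3].T@T[:3,3],d
def onplane(f,uv,h):
    c,d=rays(f,uv);return (c+d*((h-c[2])/d[:,2])[:,None])[:,:2]
def proj(f,p):
    K,T=f["camera_matrix"],f["camera_from_world"];q=np.atleast_2d(p)@T[:3,:3].T+T[:3,3]
    return np.c_[K[0,0]*q[:,0]/-q[:,2]+K[0,2],K[1,1]*-q[:,1]/-q[:,2]+K[1,2]]
def big(m,seed):
    n,l=cv2.connectedComponents(m.astype(np.uint8));return l==l[seed[1],seed[0]]
def cross(f1,a,f2,b):
    c1,d1=rays(f1,a);c2,d2=rays(f2,b);d1,d2=d1[0],d2[0]
    s=np.linalg.lstsq(np.c_[d1,-d2],c2-c1,rcond=None)[0]
    p,q=c1+s[0]*d1,c2+s[1]*d2;return (p+q)/2,np.linalg.norm(p-q)
E
python3 - <<'E'
from h import *
for n,heel,pad in(("top0",(179,227),(293,233)),("side0",(252,195),(271,248))):
    f=load(n);P=cloud(f);hsv=cv2.cvtColor(f["img"],cv2.COLOR_BGR2HSV)
    print(n,"heel hsv",hsv[heel[1],heel[0]],"z",P[heel[1],heel[0]].round(4),"pad",hsv[pad[1],pad[0]],P[pad[1],pad[0]].round(4))
    Z=P[...,2]
    m=big((Z>.012)&(Z<.03),heel);Q=P[m];r=cv2.minAreaRect(Q[:,:2].astype(np.float32))
    print(" heel n",m.sum(),np.median(Q,0).round(4),r)
    m=big((Z>.014)&(Z<.03)&(hsv[...,2]<90),pad);Q=P[m];r=cv2.minAreaRect(Q[:,:2].astype(np.float32));print(" pad",m.sum(),np.median(Q,0).round(4),r,cv2.boxPoints(r).round(3).tolist())
    m=(Z>.108)&(Z<.122)&(abs(P[...,1]+.04)<.2)&(P[...,0]>.45)&(P[...,0]<.75);Q=P[m];r=cv2.minAreaRect(Q[:,:2].astype(np.float32));print(" hood",m.sum(),np.median(Q,0).round(4),r,cv2.boxPoints(r).round(3).tolist())
    m=(Z>.15)&(Z<.172)&(abs(P[...,1]+.02)<.12)&(P[...,0]>.4)&(P[...,0]<.65);Q=P[m];print(" grip",m.sum(),np.mean(Q,0).round(4) if m.sum() else 0, np.ptp(Q,axis=0) if m.sum() else 0)
t=load("top0")["img"][140:290,110:370];s=load("side0")["img"][170:290,220:360]
a=cv2.resize(t,None,fx=3,fy=3,interpolation=cv2.INTER_CUBIC)
cv2.imwrite("pics/topcrop.png",a)
cv2.imwrite("pics/sidecrop.png",cv2.resize(s,None,fx=5,fy=5,interpolation=cv2.INTER_CUBIC))
E
```

```text
top0 heel hsv [ 10 135 149] z [0.4726 0.3166 0.0201] pad [23 32 63] [0.4606 0.0039 0.0226]
 heel n 491 [0.4754 0.3156 0.0188] ((0.4731406569480896, 0.3155302405357361), (0.06197671964764595, 0.06792207807302475), 21.79782485961914)
 pad 950 [0.461  0.0035 0.0205] ((0.461331307888031, 0.0025896765291690826), (0.09098398685455322, 0.07858327031135559), 76.76942443847656) [[0.4129999876022339, -0.032999999821186066], [0.48899999260902405, -0.050999999046325684], [0.5099999904632568, 0.03799999877810478], [0.43299999833106995, 0.0560000017285347]]
 hood 2881 [ 0.5988 -0.0362  0.1154] ((0.6238315105438232, 0.019870087504386902), (0.35038653016090393, 0.122468501329422), 66.10411071777344) [[0.4970000088214874, -0.11599999666213989], [0.609000027179718, -0.16500000655651093], [0.7509999871253967, 0.1550000011920929], [0.6389999985694885, 0.20499999821186066]]
 grip 56 [ 0.5432 -0.0162  0.1641] [0.02395646 0.01379371 0.0163222 ]
side0 heel hsv [ 10 134 120] z [0.4768 0.3071 0.0155] pad [34 40 51] [ 0.463  -0.0018  0.0187]
 heel n 176 [0.4768 0.3095 0.018 ] ((0.4757363498210907, 0.31327536702156067), (0.06734931468963623, 0.06988074630498886), 25.30459213256836)
 pad 559 [ 0.4613 -0.0012  0.0196] ((0.46262460947036743, 0.0017748847603797913), (0.09587737917900085, 0.0802198275923729), 76.27973175048828) [[0.41200000047683716, -0.03500000014901161], [0.49000000953674316, -0.05400000140070915], [0.5130000114440918, 0.039000000804662704], [0.4350000023841858, 0.057999998331069946]]
 hood 1466 [ 0.5979 -0.0536  0.1146] ((0.62134850025177, 0.02014753222465515), (0.35257428884506226, 0.1280609667301178), 66.40331268310547) [[0.492000013589859, -0.11599999666213989], [0.609000027179718, -0.16699999570846558], [0.7509999871253967, 0.15600000321865082], [0.6330000162124634, 0.2070000022649765]]
 grip 60 [ 0.5446 -0.0214  0.1598] [0.02413149 0.01678037 0.0169874 ]
```

View pics/topcrop.png

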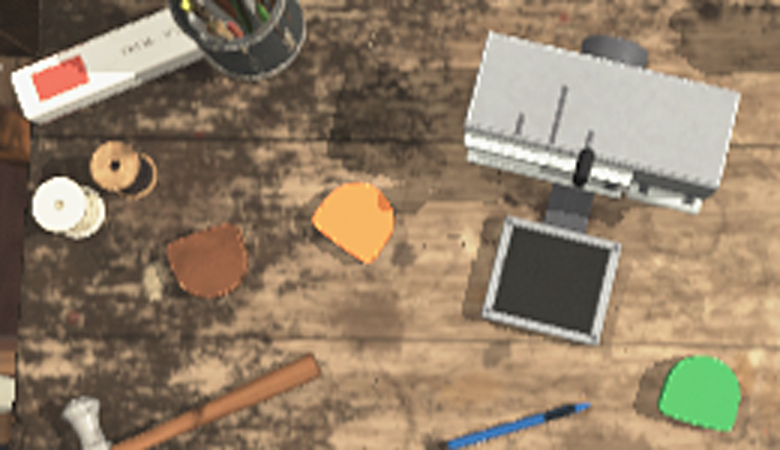

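View pics/sidecrop.png

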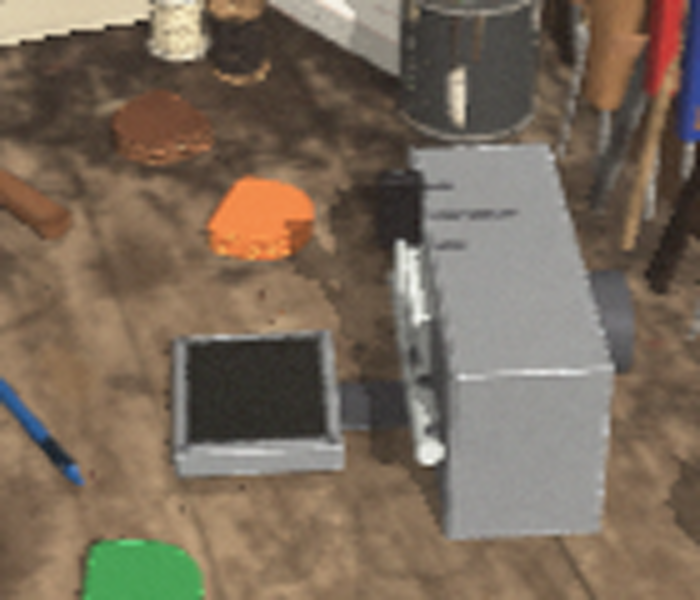

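The crops show the brown lift's straight edge running from (168,257) to (240,225) in the top crop, facing away from the robot. The pad, grip and three top marks are all visible. First move: over the lift.

Call:
carry_out(
  linear=[
    [-32, -11, 0],
    [-32, -11, 0],
    [-33, -11, 0],
    [-32, -11, 0],
    [-33, -12, 0],
    [-32, -11, 0],
    [-33, -12, 0],
    [-32, -11, 0],
    [-33, -12, 0],
    [-32, -11, 0],
    [-33, -12, 0],
    [-33, -11, 0],
  ],
  rot=[
    [0, 0, 0],
    [0, 0, 0],
    [0, 0, 0],
    [0, 0, 0],
    [0, 0, 0],
    [0, 0, 0],
    [0, 0, 0],
    [0, 0, 0],
    [0, 0, 0],
    [0, 0, 0],
    [0, 0, 0],
    [0, 0, 0],
  ],
  fingers=[1, 1, 1, 1, 1, 1, 1, 1, 1, 1, 1, 1],
)

```text
t: 1.3
tcp_pos: [0.4744, 0.3142, 0.2052]
orientation: [-3.141, -0.0, 2.914]
contact_force: [-0.2, 0.4, 0.2]
opening: 0.094
finger_force: 0.0
```

```bash
python3 - <<'E'
from h import *
from scipy.spatial import ConvexHull
for n,heel,orange in(("top0",(179,227),(228,214)),("side0",(252,195),(272,213))):
    f=load(n);P=cloud(f);hsv=cv2.cvtColor(f["img"],cv2.COLOR_BGR2HSV);Z=P[...,2]
    m=big((Z>(.012 if n=="top0" else .0165))&(Z<.03),heel);Q=P[m]
    c=cv2.findContours(m.astype(np.uint8),0,1)[0];c=max(c,key=len)[:,0].astype(float)
    X=onplane(f,c,.0185);X=X[ConvexHull(X).vertices]
    # straight edge: longest stretch on far side; fit angle maximising points near support line
    best=None
    for a in np.radians(np.arange(-20,61,.5)):
        d=np.array([np.cos(a),np.sin(a)]);s=onplane(f,c,.0185)@d;k=s>s.max()-.003
        t=onplane(f,c,.0185)[k]@np.array([-d[1],d[0]]);sc=np.ptp(t)
        if best is None or sc>best[0]: best=(sc,a,k)
    E=onplane(f,c,.0185)[best[2]];vx,vy,_,_=cv2.fitLine(E.astype(np.float32),cv2.DIST_HUBER,0,.001,.001).ravel()
    if vx>0: vx,vy=-vx,-vy
    th=np.arctan2(-vx,vy) # normal pointing away from robot (=-heel x)
    print(n,"search",np.degrees(best[1]),"len",best[0],"fit",np.degrees(th))
    d=np.array([np.cos(th),np.sin(th)]);e=np.array([-d[1],d[0]])
    A=onplane(f,c,.0185);u,v=A@d,A@e
    ctr=d*(u.max()+u.min())/2+e*(v.max()+v.min())/2
    print(" size",np.ptp(u),np.ptp(v),"ctr",ctr.round(4))
    u-=ctr@d;v-=ctr@e
    for lo in np.arange(-.032,.032,.008):
        k=(u>=lo)&(u<lo+.008)
        if k.sum()>1: print("  hx %.0f: y %.1f..%.1f"%(-1e3*(lo+.004),1e3*v[k].min(),1e3*v[k].max()))
E
```

```text
top0 search 21.5 len 0.05536330189903062 fit 20.653204
 size 0.06253952936234808 0.0691074793255122 ctr [0.4731 0.3153]
  hx 28: y -19.0..16.2
  hx 20: y -27.6..27.4
  hx 12: y -30.2..30.9
  hx 4: y -32.8..32.7
  hx -4: y -33.7..34.5
  hx -12: y -34.6..34.6
  hx -20: y -33.7..33.7
  hx -28: y -30.2..31.2
side0 search 60.5 len 0.060524438672855396 fit 63.18747
 size 6.240917909015673 8.574724101630842 ctr [0.2367 2.9538]
```

Call:
carry_out(
  linear=[
    [0, 0, 20],
    [0, 0, 20],
    [0, 0, 20],
    [0, 0, 20],
    [0, 0, 20],
    [-7, 1.5, 20],
    [0, 0, 0],
    [0, 0, 0],
  ],
  rot=[
    [0, 0, -0.12],
    [0, 0, -0.12],
    [0, 0, -0.12],
    [0, 0, -0.12],
    [0, 0, -0.12],
    [0, 0, 0],
    [0, 0, 0],
    [0, 0, 0],
  ],
  fingers=[1, 1, 1, 1, 1, 1, 1, 1],
)

```text
t: 2.1
tcp_pos: [0.4793, 0.3191, 0.0856]
orientation: [-3.142, -0.001, -2.77]
contact_force: [0.6, 0.5, 0.9]
opening: 0.0936
finger_force: 0.0
```

Call:
carry_out(
  linear=[
    [-1, -1, 20],
    [0, 0, 20],
    [0, 0, 18],
    [0, 0, 13],
    [0, 0, 9],
    [0, 0, 1],
    [0, 0, 0],
  ],
  rot=[
    [0, 0, 0],
    [0, 0, 0],
    [0, 0, 0],
    [0, 0, 0],
    [0, 0, 0],
    [0, 0, 0],
    [0, 0, 0],
  ],
  fingers=[1, 1, 1, 1, 1, 1, 1],
)

```text
t: 2.8
tcp_pos: [0.481, 0.3188, 0.0051]
orientation: [3.141, 0.001, -2.769]
contact_force: [0.2, -0.3, -0.5]
opening: 0.0941
finger_force: 0.0
```

Call:
carry_out(
  linear=[
    [0, 0, 0],
    [0, 0, 0],
    [0, 0, 0],
    [0, 0, 0],
    [0, 0, 0],
    [0, 0, 0],
    [0, 0, 0],
    [0, 0, 0],
  ],
  rot=[
    [0, 0, 0],
    [0, 0, 0],
    [0, 0, 0],
    [0, 0, 0],
    [0, 0, 0],
    [0, 0, 0],
    [0, 0, 0],
    [0, 0, 0],
  ],
  fingers=[0.6, 0.6, 0.6, 0.6, 0.6, 0.6, 0.6, 0.6],
  squeeze=20,
)

```text
t: 3.6
tcp_pos: [0.4808, 0.3188, 0.0047]
orientation: [3.141, 0.0, -2.769]
contact_force: [-1.9, 1.2, 5.6]
opening: 0.0669
finger_force: 20.3
```

Call:
carry_out(
  linear=[
    [0, 0, -15],
    [0, 0, -30],
    [0, 0, -30],
    [0, 0, -30],
    [0, 0, -15],
    [0, 0, 0],
  ],
  rot=[
    [0, 0, 0],
    [0, 0, 0],
    [0, 0, 0],
    [0, 0, 0],
    [0, 0, 0],
    [0, 0, 0],
  ],
  fingers=[0.6, 0.6, 0.6, 0.6, 0.6, 0.6],
)

```text
t: 4.2
tcp_pos: [0.4815, 0.3189, 0.1272]
orientation: [3.141, 0.004, -2.769]
contact_force: [0.1, -0.4, -1.3]
opening: 0.0669
finger_force: 20.1
```

Call:
carry_out(
  linear=[
    [8, -18, 0],
    [13, -30, 0],
    [13, -30, 0],
    [13, -30, 0],
    [13, -30, 0],
    [13, -30, 0],
    [13, -30, 0],
    [13, -30, 0],
    [13, -30, 0],
    [10, -25, 0],
    [4, -10, 0],
    [0, 0, 0],
  ],
  rot=[
    [0, 0, 0],
    [0, 0, 0],
    [0, 0, 0],
    [0, 0, 0],
    [0, 0, 0],
    [0, 0, 0],
    [0, 0, 0],
    [0, 0, 0],
    [0, 0, 0],
    [0, 0, 0],
    [0, 0, 0],
    [0, 0, 0],
  ],
  fingers=[0.6, 0.6, 0.6, 0.6, 0.6, 0.6, 0.6, 0.6, 0.6, 0.6, 0.6, 0.6],
)

```text
t: 5.4
tcp_pos: [0.4696, -0.0009, 0.1239]
orientation: [3.141, -0.001, -2.771]
contact_force: [0.3, 0.3, -1.9]
opening: 0.0672
finger_force: 20.1
```

Call:
carry_out(
  linear=[
    [0, 0, 0],
    [0, 0, 0],
    [0, 0, 0],
    [0, 0, 0],
    [0, 0, 0],
    [0, 0, 0],
    [0, 0, 0],
  ],
  rot=[
    [0, 0, 0.12],
    [0, 0, 0.12],
    [0, 0, 0.12],
    [0, 0, 0.12],
    [0, 0, 0.12],
    [0, 0, 0.006],
    [0, 0, 0],
  ],
  fingers=[0.6, 0.6, 0.6, 0.6, 0.6, 0.6, 0.6],
)

```text
t: 6.1
tcp_pos: [0.4698, 0.0006, 0.1243]
orientation: [3.142, -0.0, 2.912]
contact_force: [0.1, -0.2, -1.7]
opening: 0.0669
finger_force: 20.1
```

```bash
python3 - <<'E'
from bench import *
from h import *
f=load("top0");P=cloud(f);Z=P[...,2]
m=big((Z>.108)&(Z<.121)&(P[...,0]>.52)&(P[...,0]<.68)&(abs(P[...,1]+.03)<.16),(312,175))
Q=P[m];r=cv2.minAreaRect(Q[:,:2].astype(np.float32));print("hood",m.sum(),r,cv2.boxPoints(r).round(4).tolist())
s=get_state();print(s["tcp_pos"].round(4),s["orientation"].round(4),s["opening"],s["finger_force"])
f=grab_frame("side");cv2.imwrite("pics/side1.png",cv2.resize(f["img"][120:330,180:400],None,fx=3,fy=2.8,interpolation=2))
E
```

```text
hood 2875 ((0.5997965335845947, -0.03500155359506607), (0.22011254727840424, 0.08618195354938507), 76.83955383300781) [[0.532800018787384, -0.1324000060558319], [0.6166999936103821, -0.15199999511241913], [0.6668000221252441, 0.06239999830722809], [0.5828999876976013, 0.0820000022649765]]
[0.4698 0.0006 0.1243] [ 3.1416e+00 -4.0000e-04  2.9119e+00] 0.06688825729772552 20.141787904321973
```

View pics/side1.png

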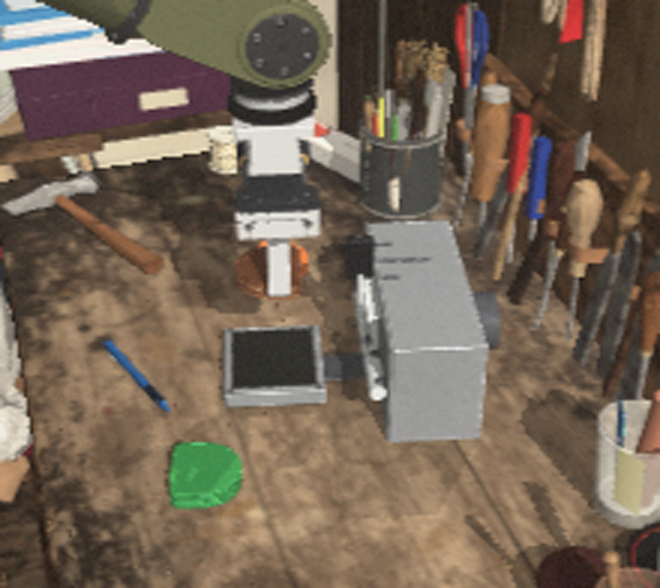

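The picture shows the lift held level at (272,270) of the crop, above the pad, with the hood clear of the gripper. Lowering.

Call:
carry_out(
  linear=[
    [-0.5, 0, 15],
    [0, 0, 25],
    [0, 0, 25],
    [0, 0, 17],
    [0, 0, 9],
    [0, 0, 4],
    [0, 0, 2],
    [0, 0, 0],
  ],
  rot=[
    [0, 0, 0],
    [0, 0, 0],
    [0, 0, 0],
    [0, 0, 0],
    [0, 0, 0],
    [0, 0, 0],
    [0, 0, 0],
    [0, 0, 0],
  ],
  fingers=[0.6, 0.6, 0.6, 0.6, 0.6, 0.6, 0.6, 0.6],
)

```text
t: 6.95
tcp_pos: [0.4707, -0.0002, 0.0279]
orientation: [3.141, 0.001, 2.908]
contact_force: [-0.0, -0.1, -1.5]
opening: 0.0665
finger_force: 20.1
```

Call:
carry_out(
  linear=[
    [0, 0, 1],
    [0, 0, 1],
    [0, 0, 0.5],
    [0, 0, 0],
  ],
  rot=[
    [0, 0, 0],
    [0, 0, 0],
    [0, 0, 0],
    [0, 0, 0],
  ],
  fingers=[0.6, 0.6, 0.6, 0.6],
)

```text
t: 7.35
tcp_pos: [0.4704, -0.0003, 0.025]
orientation: [-3.142, 0.0, 2.908]
contact_force: [0.2, 0.1, -1.4]
opening: 0.0669
finger_force: 20.1
```

Call:
carry_out(
  linear=[
    [0, 0, 0.7],
    [0, 0, 0],
    [0, 0, 0.7],
    [0, 0, 0],
  ],
  rot=[
    [0, 0, 0],
    [0, 0, 0],
    [0, 0, 0],
    [0, 0, 0],
  ],
  fingers=[0.6, 0.6, 0.6, 0.6],
)

```text
t: 7.75
tcp_pos: [0.4706, -0.0003, 0.0246]
orientation: [3.142, 0.0, 2.908]
contact_force: [-7.5, -0.4, 17.4]
opening: 0.0669
finger_force: 20.7
```

Call:
carry_out(
  linear=[
    [0, 0, -0.5],
    [0, 0, 0],
    [0, 0, 0],
    [0, 0, 0],
    [0, 0, 0],
    [0, 0, 0],
    [0, 0, 0],
    [0, 0, -10],
    [0, 0, -25],
    [0, 0, -40],
    [0, 0, -40],
    [0, 0, -40],
  ],
  rot=[
    [0, 0, 0],
    [0, 0, 0],
    [0, 0, 0],
    [0, 0, 0],
    [0, 0, 0],
    [0, 0, 0],
    [0, 0, 0],
    [0, 0, 0],
    [0, 0, 0],
    [0, 0, 0],
    [0, 0, 0],
    [0, 0, 0],
  ],
  fingers=[0.6, 0.6, 0.75, 0.8, 0.9, 1, 1, 1, 1, 1, 1, 1],
)

```text
t: 8.95
tcp_pos: [0.47, -0.0003, 0.1815]
orientation: [3.142, 0.001, 2.908]
contact_force: [0.0, -0.7, 0.4]
opening: 0.0938
finger_force: 0.0
```

```bash
python3 - <<'E'
from bench import *
from h import *
for n in("top","side"):
    f=grab_frame(n);np.savez(n+"2.npz",**f)
s=get_state();print(s["tcp_pos"].round(4),s["orientation"].round(4),s["opening"])
t=cv2.resize(load("top2")["img"][140:290,230:370],None,fx=2.8,fy=4,interpolation=2)
t=cv2.resize(load("top2")["img"][140:290,230:370],(392,420),interpolation=2)
q=cv2.resize(load("side2")["img"][170:290,220:357],(400,350),interpolation=2)
o=np.zeros((420,792,3),np.uint8);o[:,:392]=t;o[:350,392:]=q;cv2.imwrite("pics/p2.png",o)
E
```

```text
[ 4.723e-01 -4.000e-04  1.847e-01] [3.1402 0.0087 2.9079] 0.09381970047684152
```

View pics/p2.png

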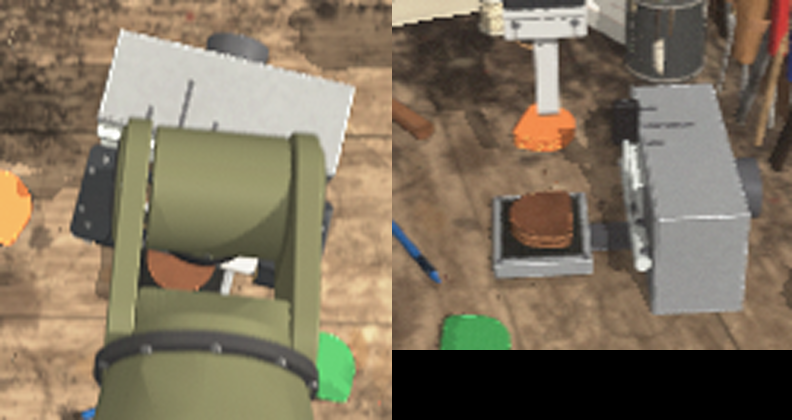

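The lift lies on the pad (side part, (543,218)); the arm hides the top view. Measuring the placement from the side.

```bash
python3 - <<'E'
from h import *
f=load("side2");P=cloud(f);hsv=cv2.cvtColor(f["img"],cv2.COLOR_BGR2HSV);Z=P[...,2]
g=(abs(P[...,0]-.462)<.06)&(abs(P[...,1])<.06)
brown=g&(hsv[...,0]<18)&(hsv[...,1]>90)&(Z>.024)
top=brown&(Z>.0345)&(Z<.045);Q=P[top];print(brown.sum(),top.sum(),"top z pct",np.percentile(Q[:,2],[10,50,90]).round(4))
A,_,_,_=np.linalg.lstsq(np.c_[Q[:,:2],np.ones(len(Q))],Q[:,2],rcond=None);print("tilt deg",np.degrees(np.arctan(A[:2])).round(1))
c=max(cv2.findContours(top.astype(np.uint8),0,1)[0],key=len)[:,0]
X=onplane(f,c,np.median(Q[:,2])).astype(np.float32)
d=np.array([np.cos(np.radians(-13.3)),np.sin(np.radians(-13.3))]);e=np.array([-d[1],d[0]])
C=np.array([.462,.0023]);U=np.c_[(X-C)@d,(X-C)@e]*1e3
print("u",U[:,0].min(),U[:,0].max(),"v",U[:,1].min(),U[:,1].max())
k=U[:,0]>U[:,0].max()-8;E=U[k&(abs(U[:,1])<22)];print(E.round(1).tolist())
vx,vy,_,_=cv2.fitLine(E.astype(np.float32),cv2.DIST_HUBER,0,.1,.01).ravel();print("edge angle vs hood y",np.degrees(np.arctan2(-vx*np.sign(vy),abs(vy))))
E
```

```text
359 289 top z pct [0.0365 0.0383 0.0398]
tilt deg [-0.   0.1]
u -26.819141170203338 32.50970436612613 v -38.24146620764929 32.144780150159434
[[30.7, -20.7], [31.0, -16.1], [31.2, -11.6], [31.5, -7.0], [31.7, -2.4], [32.0, 2.3], [32.3, 6.9], [32.5, 11.6], [29.8, 16.6], [30.1, 21.4]]
edge angle vs hood y 0.4331612
```

Flat, edge parallel to the face within about 1°, and centred within about 2–3 mm. Now to the grip.

Call:
carry_out(
  linear=[
    [0, 0, -12],
    [-15, 0, 0],
    [-22, 0, 0],
    [-22, 0, 0],
    [-16, 0.7, 0],
    [0, 0, 0],
    [0, 0, 0],
  ],
  rot=[
    [0, 0, 0],
    [0, 0, 0],
    [0, 0, 0],
    [0, 0, 0],
    [0, 0, 0],
    [0, 0, 0],
    [0, 0, 0],
  ],
  fingers=[0.7, 0.5, 0.5, 0.5, 0.5, 0.5, 0.5],
)

```text
t: 9.75
tcp_pos: [0.5428, -0.0169, 0.1904]
orientation: [-3.141, -0.002, 2.908]
contact_force: [-0.3, 0.4, 0.3]
opening: 0.0476
finger_force: 0.0
```

```bash
python3 - <<'E'
from bench import *
from h import *
f=grab_frame("side");P=cloud(f);np.savez("side3.npz",**f)
s=get_state();print(s["tcp_pos"].round(4),s["orientation"].round(4),s["opening"])
cv2.imwrite("pics/s3.png",cv2.resize(f["img"][150:290,230:360],(650,600),interpolation=2))
E
```

```text
[ 0.5427 -0.0168  0.1906] [-3.1414e+00 -1.4000e-03  2.9079e+00] 0.046709671301804374
```

View pics/s3.png

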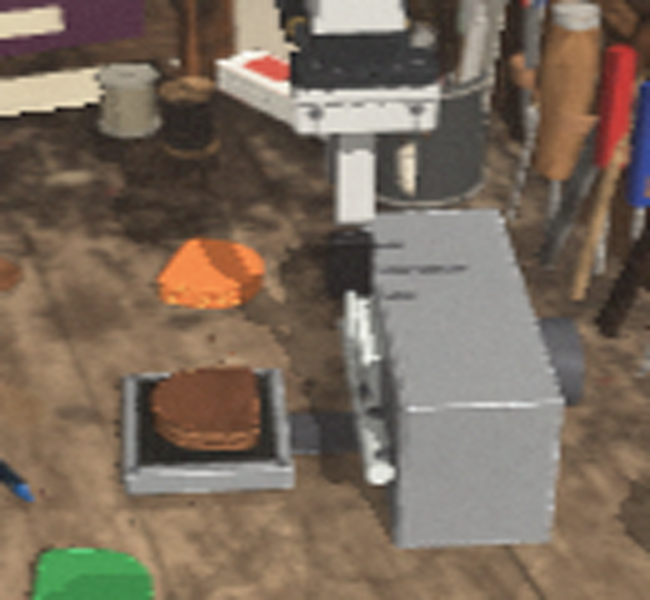

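The grip at (350,262) stands directly below the fingers, and the lift sits squarely on the pad at (205,410). Descend and pinch.

Call:
carry_out(
  linear=[
    [-1, 0, 15],
    [0, 0, 20],
    [0, 0, 17],
    [0, 0, 10],
    [0, 0, 2],
    [0, 0, 0],
  ],
  rot=[
    [0, 0, 0],
    [0, 0, 0],
    [0, 0, 0],
    [0, 0, 0],
    [0, 0, 0],
    [0, 0, 0],
  ],
  fingers=[0.5, 0.5, 0.5, 0.5, 0.5, 0.5],
)

```text
t: 10.4
tcp_pos: [0.5444, -0.0171, 0.1275]
orientation: [-3.142, 0.0, 2.908]
contact_force: [-1.0, 0.5, 0.8]
opening: 0.0471
finger_force: 0.0
```

Call:
carry_out(
  linear=[
    [0, 0, 0],
    [0, 0, 0],
    [0, 0, 0],
    [0, 0, 0],
    [0, 0, 0],
    [0, 0, 0],
    [0, 0, 0],
    [0, 0, 0],
  ],
  rot=[
    [0, 0, 0],
    [0, 0, 0],
    [0, 0, 0],
    [0, 0, 0],
    [0, 0, 0],
    [0, 0, 0],
    [0, 0, 0],
    [0, 0, 0],
  ],
  fingers=[0.3, 0.2, 0.1, 0, 0, 0, 0, 0],
  squeeze=30,
)

```text
t: 11.2
tcp_pos: [0.5446, -0.0167, 0.1272]
orientation: [3.141, 0.0, 2.908]
contact_force: [1.4, 5.3, 1.1]
opening: 0.012
finger_force: 30.0
```

Call:
carry_out(
  linear=[
    [0, 2, 0],
    [0, 4, 0],
    [0, 5, 0],
    [0, 5, 0],
    [0, 5, 0],
    [0, 4, 0],
    [0, 2, 0],
    [0, 0, 0],
    [0, 0, 0],
  ],
  rot=[
    [0, 0, 0],
    [0, 0, 0],
    [0, 0, 0],
    [0, 0, 0],
    [0, 0, 0],
    [0, 0, 0],
    [0, 0, 0],
    [0, 0, 0],
    [0, 0, 0],
  ],
  fingers=[0, 0, 0, 0, 0, 0, 0, 0, 0],
)

```text
t: 12.1
tcp_pos: [0.5507, 0.009, 0.1272]
orientation: [-3.141, -0.0, 2.908]
contact_force: [-3.5, -5.5, 4.0]
opening: 0.0119
finger_force: 30.0
```

Call:
carry_out(
  linear=[
    [0, 1.8, 0],
    [0, 1.7, 0],
    [0, 0, 0],
    [0, 0, 0],
    [0, 0, 0],
  ],
  rot=[
    [0, 0, 0],
    [0, 0, 0],
    [0, 0, 0],
    [0, 0, 0],
    [0, 0, 0],
  ],
  fingers=[0, 0, 0, 0, 0],
)

```text
t: 12.6
tcp_pos: [0.5515, 0.0123, 0.1272]
orientation: [-3.141, -0.0, 2.908]
contact_force: [-3.1, -6.0, 4.9]
opening: 0.0119
finger_force: 30.0
```

```bash
python3 - <<'E'
from bench import *
from h import *
s=get_state();d=(s["tcp_pos"]-[.5446,-.0167,.1272])*1e3;print("travel",.231*d[0]+.973*d[1],"u",.973*d[0]-.231*d[1],s["contact_force"].round(1),s["finger_force"],s["opening"],s["t"])
im=[]
for n,(a,b,c,e) in(("side",(150,290,230,360)),("top",(140,290,230,370))):
    f=grab_frame(n);np.savez(n+"4.npz",**f);im.append(cv2.resize(f["img"][a:b,c:e],(400,430),interpolation=2))
cv2.imwrite("pics/p4.png",np.hstack(im))
E
```

```text
travel 29.77125946529432 u -0.01924062766847978 [-3.1 -6.   4.9] 30.000606179237366 0.011873747807963641 12.6
```

View pics/p4.png

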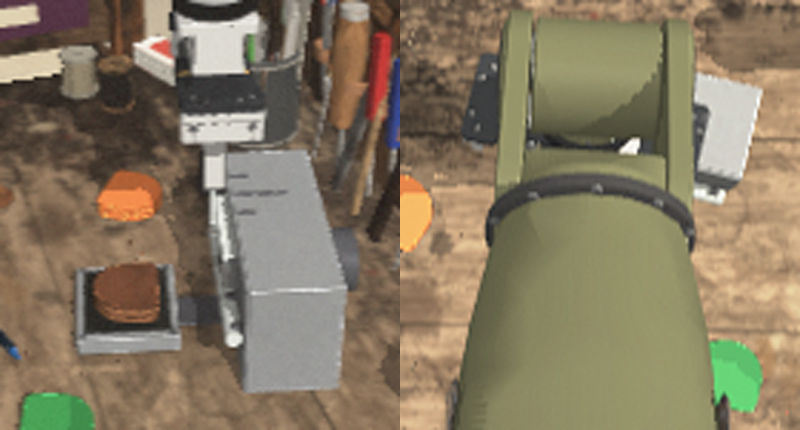

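The side half shows the pinched grip at (213,185), in line with the half mark. The lift is untouched on the pad at (127,290). Travel comes to 29.8 mm from the arm and 30.0 mm from the measured hood pose.

```bash
python3 -c "
from bench import *
print(close_job())"
```

```text
the job is handed in; nothing more can be done
None
```

The job is handed in: the heel lift lies flat and squared on the pad, centred within about 3 mm by the side camera, and the shutter is held at half (about 29.8 mm of travel) against its spring.

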